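# Scoop walnuts from the tray into the bowl

### The arm

A 6-joint arm with a two-finger parallel gripper is mounted at the origin on a cart in front of the work surface, level with it; the furniture and walls round the work are solid. World frame = base frame: x ahead of the robot, y to its left, z up, the work surface at z = 0. Lengths are in m, angles in rad, forces in N, time in s.
With the tool pointing down it reaches from about 0.325 to 0.85 m from the base axis. Payload 15.5 kg.
Tool frame: the origin (TCP) lies midway between the tips of the shut fingers; the grasp point (between the pads) lies behind it (manip.grip_point_offset is the z of the grasp point in the tool frame, in m); z points along the fingers, y is the line along which they close (so a half turn about z gives the same grasp; the last joint's range is limited). The gripper opens to 91 mm and grips with 3 to 60 N. Pads are 32 mm wide; open, the fingers measure 118 mm over their backs; the gripper's body (76 mm by 178 mm) begins 60 mm behind the grasp point.
Start: joints at [1.067, 0.494, 1.345, -0, 1.302, -0.096], TCP at [0.248, 0.574, 0.214] pointing down, gripper open.
Joint ranges: [-2.91, 2.91], [-0.82, 2.16], [0.22, 2.67], [-1.22, 4.37], [0.12, 2.79], [-3.08, 3.08]. Speed limits (rad/s): [1.89, 1.89, 2.57, 3.01, 3.01, 3.01].

### API

Orientations are given as a unit quaternion [w, x, y, z].
In Python, from rig import manip, snapshot, job gives the robot as it stands.
- The arm moves only by the shell command python3 -m pendant 'ROWS' [OPENING] [FORCE]. ROWS is JSON, a list that holds one entry, the list of rows, each a list of 4 numbers: the shift along the tool's x, y, z scaled (see below), then the turn about the tool's z scaled (see below). In form: [[[x, y, z, turn], ...]]. A call has 1 to 10 rows; each row is the pose to reach, as a shift and turn from the pose commanded when the call began, along the tool's axes at that moment; what a row does not reach only later rows make up. The controller multiplies each number of a shift by 500 mm and each number of a turn by pi/2 rad. A row lasts 1/10 s, in which the tool goes at most 50 mm and 8.59 degrees, less where a joint would pass 70% of its speed; a pose out of reach is approached as far as the arm can. A call with a number of a shift or a turn outside -1 to 1 is refused whole. A call with a gripper value outside its range is refused whole. OPENING is the gripper's target within -1 to 1 (shut at 1, half-way at 0, fully open at -1), set as the call begins (- or left out, the last holds). The fingers move at their own pace and stop on an object; FORCE is the grip in N (left out, the last holds). Time passes only in rows, so rows that repeat a pose let the fingers close. It gives the time, the measured TCP pose, the force, the opening and the grip force at its end, in the units of the state.
- manip.state(): the state, without advancing time (a new reading comes with each control period).
- snapshot(name): name is "scene" or "side" or "wrist"; returns a dict with "image" (480x640x3 uint8, blue, green, red), "depth" (480x640 float32, m along the optical axis (not along the pixel's ray), 0 where there is no reading), "intrinsics" (3x3 intrinsics, pixels), "view" (4x4, takes a point from world to camera coordinates). Camera axes: x right, y up, looking along -z (the intrinsics and any distortion apply to the point x, -y, -z); pixel columns grow to the right and rows downward; lengths in m; the calibration is good to about 2 mm. A picture is of the moment at which its call begins.
- job.finish_job(): hands the job in; it is judged then, once.
The state is a dict: "time_s": time; "q": joint angles; "qd": joint speeds; "effort": joint torques, N m; "position": TCP position; "tcp_rot": TCP orientation; "wrist_force": force on the tool from outside, world axes, zero at the start; "torque": the same for the moment, N m; "opening": opening from 0.0 (shut) to 1.0 (fully open); "grasp_force": force on a finger pad.
Only numpy, scipy, OpenCV 4.12 (cv2) and the standard library are available. Lean on these libraries where they do the work, as an engineer would, in place of code of your own. Each camera call takes 0.05 s, during which the arm holds its last target. There are 200 camera calls.

### The job

Take the scoop by its handle, scoop walnuts out of the wooden tray and tip them into the blue bowl until at least three of the five are in it, then lay the scoop flat back on the cork mat and let go. Do not touch the walnuts with the gripper; any walnuts you leave must stay in the tray, none on the worktop. Leave the bowl standing upright about where it is, and do not disturb the mug, the lemon and the glass tumbler.

Things in the scene. Friction and masses are not known exactly. Their poses are not given: they have to be found in the camera images.
- scoop: Loose steel scoop, black handle, 0.16 kg, level on the mat. Origin: underside of the floor's bend, mid width; +x out of the open mouth, z up. Pan 110 mm wide (100 at the back), 3 mm sheet; rear floor flat (x -70 to 0, sides 40 high, back wall 45 high); front floor bends UP 18 degrees for 56 mm to the lip (sides 26 high, ending 17 mm before it). The handle rises backwards from the back wall at 25 degrees to x -184 mm.
- scoop_grip (a point): Middle of the scoop's handle, inside the bar, at x -130, y 0, z 64 mm in the scoop's frame, same axes. The bar is 104 mm long, 22 mm across with flat sides (grip it along y) and 26 mm deep.
- scoop_lip (a point): Middle of the front lip, at its underside, at x 53, y 0, z 17 mm in the scoop's frame, same axes. The front floor lies flush on a level surface, lip down, only when the scoop is pitched 18 degrees mouth-down; carried 10 to 15 degrees mouth-up it holds the walnuts safely; they roll out at about 45 degrees mouth-down.
- tray: Fixed pale wooden tray, 144 mm wide, sides 47 mm high, open on top, walls and floor 7 mm thick. x runs along its length, z up. Inner floor level from x -138 to +138 mm, 130 mm wide; the +x end wall slants outwards by 37 degrees from vertical (rim at x 183, 67 mm up), the -x end is upright. Origin: underside, midway along the floor. The walnuts start in the +x half; the -x half is empty, with room for the scoop.
- tray_floor (a point): Centre of the tray's inner floor, 7 mm above the worktop; same axes as the tray.
- bowl: Loose blue round bowl, 0.55 kg, rim 176 mm across, 65 mm high, wall 4 mm, foot 79 mm across, inside floor 5 mm up. Origin: centre of its underside; z up.
- bowl_rim (a point): Centre of the bowl's mouth, 65 mm above its underside.
- bowl_mid (a point): Point on the bowl's axis inside it, 40 mm above its underside; a walnut lying in the bowl has its centre within 78 mm of this point.
- mat: Fixed cork mat, 250 x 150 mm, 5 mm thick. Origin: centre of its underside; x along its length. The scoop starts on it, roughly along its length.
- mug_2: Loose light blue mug, 96 mm high, 87 mm wide (123 mm with its handle), behind the work; bystander. Origin at its underside.
- lemon: Loose lemon, 71 x 53 mm, 51 mm high, near the front of the worktop between mat and tray; bystander. Origin at its underside.
- tumbler: Loose clear glass tumbler, 81 mm wide, 92 mm high, behind the work; bystander. Origin at its underside.
- walnut_1: One of five walnuts in their shells, 44 mm long (along its x) and 38 mm thick, 18 g, rolls easily, slippery (friction about 0.25). Origin at its centre. It lies in the tray at the start.
- walnut_2: One of five walnuts in their shells, 44 mm long (along its x) and 38 mm thick, 18 g, rolls easily, slippery (friction about 0.25). Origin at its centre. It lies in the tray at the start.
- walnut_3: One of five walnuts in their shells, 44 mm long (along its x) and 38 mm thick, 18 g, rolls easily, slippery (friction about 0.25). Origin at its centre. It lies in the tray at the start.
- walnut_4: One of five walnuts in their shells, 44 mm long (along its x) and 38 mm thick, 18 g, rolls easily, slippery (friction about 0.25). Origin at its centre. It lies in the tray at the start.
- walnut_5: One of five walnuts in their shells, 44 mm long (along its x) and 38 mm thick, 18 g, rolls easily, slippery (friction about 0.25). Origin at its centre. It lies in the tray at the start.
Things that resemble listed ones, but are neither listed nor needed, are in the scene too. Leave any pink look-alike of the walnut_3 alone.

How it is judged:
On the way, in this order (a step that is already met when the one before it is completed fails the run):
1. the scoop is raised clear of the tray with at least one walnut in it (height (world z) of scoop above 0.07 m and ((x of walnut_1 in the frame of scoop between -0.075 and 0.065 m and y of walnut_1 in the frame of scoop between -0.055 and 0.055 m and z of walnut_1 in the frame of scoop between 0.01 and 0.06 m) or (x of walnut_2 in the frame of scoop between -0.075 and 0.065 m and y of walnut_2 in the frame of scoop between -0.055 and 0.055 m and z of walnut_2 in the frame of scoop between 0.01 and 0.06 m) or (x of walnut_3 in the frame of scoop between -0.075 and 0.065 m and y of walnut_3 in the frame of scoop between -0.055 and 0.055 m and z of walnut_3 in the frame of scoop between 0.01 and 0.06 m) or (x of walnut_4 in the frame of scoop between -0.075 and 0.065 m and y of walnut_4 in the frame of scoop between -0.055 and 0.055 m and z of walnut_4 in the frame of scoop between 0.01 and 0.06 m) or (x of walnut_5 in the frame of scoop between -0.075 and 0.065 m and y of walnut_5 in the frame of scoop between -0.055 and 0.055 m and z of walnut_5 in the frame of scoop between 0.01 and 0.06 m))), for 0.2 s.
2. at least three walnuts are in the bowl ((distance between each of walnut_1, walnut_2, walnut_3 and bowl_mid below 0.078 m or distance between each of walnut_1, walnut_2, walnut_4 and bowl_mid below 0.078 m or distance between each of walnut_1, walnut_2, walnut_5 and bowl_mid below 0.078 m or distance between each of walnut_1, walnut_3, walnut_4 and bowl_mid below 0.078 m or distance between each of walnut_1, walnut_3, walnut_5 and bowl_mid below 0.078 m or distance between each of walnut_1, walnut_4, walnut_5 and bowl_mid below 0.078 m or distance between each of walnut_2, walnut_3, walnut_4 and bowl_mid below 0.078 m or distance between each of walnut_2, walnut_3, walnut_5 and bowl_mid below 0.078 m or distance between each of walnut_2, walnut_4, walnut_5 and bowl_mid below 0.078 m or distance between each of walnut_3, walnut_4, walnut_5 and bowl_mid below 0.078 m)), for 0.2 s.
At the end, for the whole second after the job is handed in: At least 3 walnuts in the bowl (centre within 78 mm of site bowl_mid), the others in bowl or tray; bowl upright (0.1 rad), moved under 60 mm; scoop released, at rest, level (0.1 rad) on the cork mat, its origin over 15 mm inside the mat edges (25 mm at the ends) ((distance between each of walnut_1, walnut_2, walnut_3 and bowl_mid below 0.078 m or distance between each of walnut_1, walnut_2, walnut_4 and bowl_mid below 0.078 m or distance between each of walnut_1, walnut_2, walnut_5 and bowl_mid below 0.078 m or distance between each of walnut_1, walnut_3, walnut_4 and bowl_mid below 0.078 m or distance between each of walnut_1, walnut_3, walnut_5 and bowl_mid below 0.078 m or distance between each of walnut_1, walnut_4, walnut_5 and bowl_mid below 0.078 m or distance between each of walnut_2, walnut_3, walnut_4 and bowl_mid below 0.078 m or distance between each of walnut_2, walnut_3, walnut_5 and bowl_mid below 0.078 m or distance between each of walnut_2, walnut_4, walnut_5 and bowl_mid below 0.078 m or distance between each of walnut_3, walnut_4, walnut_5 and bowl_mid below 0.078 m) and (distance between walnut_1 and bowl_mid below 0.078 m or (x of walnut_1 in the frame of tray between -0.14 and 0.18 m and y of walnut_1 in the frame of tray between -0.067 and 0.067 m and z of walnut_1 in the frame of tray between 0.015 and 0.07 m)) and (distance between walnut_2 and bowl_mid below 0.078 m or (x of walnut_2 in the frame of tray between -0.14 and 0.18 m and y of walnut_2 in the frame of tray between -0.067 and 0.067 m and z of walnut_2 in the frame of tray between 0.015 and 0.07 m)) and (distance between walnut_3 and bowl_mid below 0.078 m or (x of walnut_3 in the frame of tray between -0.14 and 0.18 m and y of walnut_3 in the frame of tray between -0.067 and 0.067 m and z of walnut_3 in the frame of tray between 0.015 and 0.07 m)) and (distance between walnut_4 and bowl_mid below 0.078 m or (x of walnut_4 in the frame of tray between -0.14 and 0.18 m and y of walnut_4 in the frame of tray between -0.067 and 0.067 m and z of walnut_4 in the frame of tray between 0.015 and 0.07 m)) and (distance between walnut_5 and bowl_mid below 0.078 m or (x of walnut_5 in the frame of tray between -0.14 and 0.18 m and y of walnut_5 in the frame of tray between -0.067 and 0.067 m and z of walnut_5 in the frame of tray between 0.015 and 0.07 m)) and x of scoop in the frame of mat between -0.1 and 0.1 m and y of scoop in the frame of mat between -0.06 and 0.06 m and z of scoop in the frame of mat between -0.001 and 0.012 m and angle between each of scoop, bowl's own z axis and vertical below 0.1 rad and linear speed of scoop below 0.02 m/s and distance of bowl from where it was at the start of the episode below 0.06 m and contact force between each of the arm, the fingers and scoop below 0.05 N); the robot touches nothing.
It fails at once if the gripper or arm touches a walnut (contact force between any of the fingers, the arm and walnut_1 above 0.3 N or contact force between any of the fingers, the arm and walnut_2 above 0.3 N or contact force between any of the fingers, the arm and walnut_3 above 0.3 N or contact force between any of the fingers, the arm and walnut_4 above 0.3 N or contact force between any of the fingers, the arm and walnut_5 above 0.3 N).
It fails at once if the mug, the lemon or the glass tumbler is pushed more than 30 mm or tipped over (distance of any of mug_2, lemon, tumbler from where it was at the start of the episode above 0.03 m or angle between any of mug_2, tumbler's own z axis and vertical above 0.5 rad).
It also fails if it takes over 69 s, if anything falls off the work surface, if the arm or the gripper's body presses on something with over 40 N, if the wrist force passes 120 N, or if a joint passes its speed limit or range.

## Working session

There is one attempt and no reset: what is moved stays moved. The work goes in short steps, Python scripts to look and compute and a shell command to move; the robot and the scene stay as the last step left them, time stands still between calls to the robot, and variables do not carry over. Pictures are saved under pics/ and viewed, at most 10 in all, crops included, and the job is handed in when it is done.

```bash
ls -la; mkdir -p pics; cat > h.py <<'E'
import numpy as np, cv2
from rig import manip, snapshot, job
def take(n,f):
    s=snapshot(n); cv2.imwrite('pics/'+f+'.png',s['image']); np.savez('pics/'+f+'.npz',**s); return s
def load(f): return dict(np.load('pics/'+f+'.npz'))
def world(s,u,v,d=None):
    K=s['intrinsics']; d=s['depth'][int(v),int(u)] if d is None else d
    c=np.array([(u-K[0,2])/K[0,0]*d,-(v-K[1,2])/K[1,1]*d,-d,1])
    return (np.linalg.inv(s['view'])@c)[:3]
def onz(s,u,v,z):
    a=world(s,u,v,.5);b=world(s,u,v,1.);return a+(b-a)*(z-a[2])/(b[2]-a[2])
def proj(s,p):
    c=s['view']@np.append(p,1);K=s['intrinsics'];return K[0,0]*c[0]/-c[2]+K[0,2],K[1,1]*-c[1]/-c[2]+K[1,2]
E
python3 - <<'E'
from h import *
print(manip.state()); print([a for a in dir(manip) if a[0]!='_'],manip.grip_point_offset)
for n in('scene','side','wrist'): s=take(n,n+'0'); print(n,s['intrinsics'].round(1).tolist(),np.linalg.inv(s['view']).round(3).tolist())
E
```

```text
total 12
drwxr-xr-x  3 agent agent 4096 Nov 30 13:24 .
drwxr-xr-x 23 root  root  4096 Nov 30 13:24 ..
drwxr-xr-x  2 agent agent 4096 Nov 30 13:24 pics
{'time_s': 0.0, 'q': array([ 1.06651121e+00,  4.94210736e-01,  1.34610487e+00, -2.37152896e-05,
        1.30248509e+00, -9.55050300e-02]), 'qd': array([-2.44700014e-03, -3.56062547e-04, -9.15925148e-05, -9.17872798e-04,
       -7.85593752e-04, -6.10675104e-04]), 'effort': array([ 1.78195278e-03, -8.78813982e+01, -3.81857908e+01,  7.08539737e-02,
        5.31964016e-02, -1.14715949e-04]), 'position': array([0.24826265, 0.57318168, 0.21333002]), 'tcp_rot': array([-1.67518453e-04,  2.02966814e-01,  9.79185431e-01, -5.80438639e-04]), 'wrist_force': array([-0.03549983, -0.05750063,  0.45949209]), 'torque': array([ 0.00547653,  0.0041699 , -0.03431629]), 'grasp_force': 0.0, 'opening': 0.9982302397824077}
['MotionError', 'grip_point_offset', 'state'] -0.0188
scene [[604.3, 0.0, 308.7], [0.0, 604.3, 222.6], [0.0, 0.0, 1.0]] [[-0.749, 0.43, -0.504, -0.359], [-0.662, -0.488, 0.569, 1.08], [-0.001, 0.76, 0.65, 1.28], [0.0, 0.0, 0.0, 1.0]]
side [[439.7, 0.0, 318.4], [0.0, 439.7, 238.9], [0.0, 0.0, 1.0]] [[-0.995, 0.04, -0.089, 0.495], [-0.097, -0.509, 0.855, 0.995], [-0.011, 0.86, 0.511, 0.645], [0.0, 0.0, 0.0, 1.0]]
wrist [[383.2, 0.0, 323.4], [0.0, 383.2, 247.6], [0.0, 0.0, 1.0]] [[0.398, -0.885, -0.243, 0.18], [0.917, 0.384, 0.105, 0.602], [0.0, -0.265, 0.964, 0.385], [0.0, 0.0, 0.0, 1.0]]
```

View pics/scene0.png

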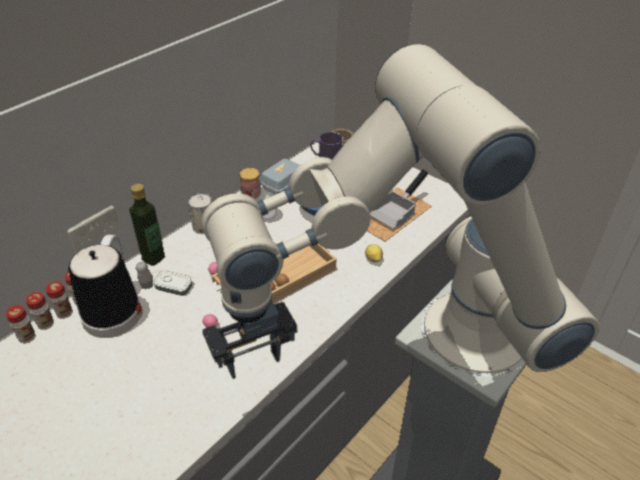

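View pics/side0.png

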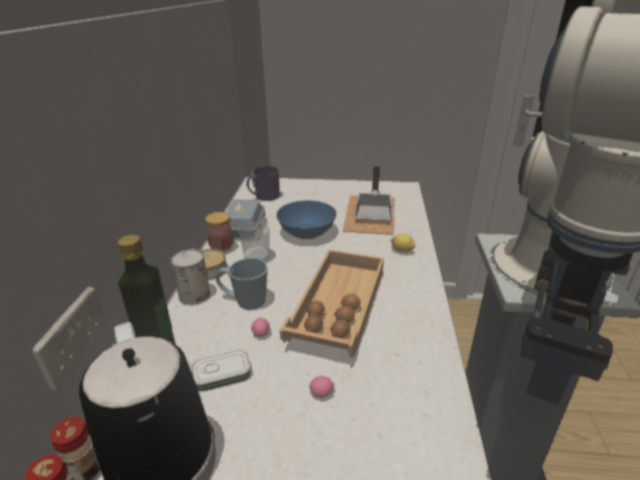

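```bash
cat > ortho.py <<'E'
from h import *
def ortho(s,f,x0,x1,y0,y1,sc,zmax=.25):
    v,u=np.mgrid[0:480,0:640]; 
    S=4; im=cv2.resize(s['image'],None,fx=S,fy=S,interpolation=cv2.INTER_LINEAR)
    d=cv2.resize(s['depth'],None,fx=S,fy=S,interpolation=cv2.INTER_NEAREST)
    v,u=np.mgrid[0:480*S,0:640*S]; u=(u+.5)/S-.5; v=(v+.5)/S-.5
    # smooth pixel-position with nearest depth
    K=s['intrinsics']; c=np.stack([(u-K[0,2])/K[0,0]*d,-(v-K[1,2])/K[1,1]*d,-d,np.ones_like(d)],-1)
    P=c@np.linalg.inv(s['view']).T
    m=(d>0)&(P[...,0]>x0)&(P[...,0]<x1)&(P[...,1]>y0)&(P[...,1]<y1)&(P[...,2]<zmax)
    p=P[m];col=im[m];o=np.argsort(p[:,2]);p=p[o];col=col[o]
    H=int((x1-x0)*sc);W=int((y1-y0)*sc);out=np.zeros((H,W,3),np.uint8);z=np.zeros((H,W))
    r=np.clip(((x1-p[:,0])*sc).astype(int),0,H-1);c=np.clip(((y1-p[:,1])*sc).astype(int),0,W-1)
    out[r,c]=col;z[r,c]=p[:,2]
    g=out.copy()
    for t in np.arange(np.ceil(x0*10)/10,x1,.1): cv2.line(g,(0,int((x1-t)*sc)),(W,int((x1-t)*sc)),(0,255,0),1);cv2.putText(g,'x%.1f'%t,(2,int((x1-t)*sc)-2),0,.4,(0,255,0))
    for t in np.arange(np.ceil(y0*10)/10,y1,.1): cv2.line(g,(int((y1-t)*sc),0),(int((y1-t)*sc),H),(0,255,0),1);cv2.putText(g,'y%.1f'%t,(int((y1-t)*sc)+2,12),0,.4,(0,255,0))
    cv2.imwrite('pics/'+f+'.png',g); np.savez('pics/'+f+'_o.npz',z=z,im=out); return p,col
E
python3 - <<'E'
from ortho import *
s=load('side0'); p,c=ortho(s,'o0',.2,.75,-.5,.42,860)
c=c.astype(int)
def rep(n,m):
    q=p[m]; 
    if len(q)<9: print(n,len(q));return
    r=cv2.minAreaRect(q[:,:2].astype(np.float32)); print(n,len(q),'rect',np.round(r[0],3),np.round(r[1],3),round(r[2],1),'z',np.percentile(q[:,2],[2,50,98]).round(3))
b,g,r=c.T
rep('lemon',(r>140)&(g>110)&(b<70)&(p[:,2]>.01)&(p[:,1]<.1))
rep('mat',(r-b>60)&(p[:,2]<.009)&(p[:,1]<-.05)&(p[:,2]>.002))
rep('handle',(r<60)&(p[:,2]>.03)&(p[:,1]<-.2)&(p[:,0]<.5))
rep('bowlrim',(b>r+12)&(p[:,2]>.055)&(p[:,2]<.072)&(p[:,1]<.02)&(p[:,1]>-.3))
rep('mug',(b>r)&(p[:,2]>.085)&(p[:,2]<.1)&(p[:,1]>.05))
rep('tumblerish',(p[:,2]>.06)&(p[:,2]<.12)&(p[:,1]<.08)&(p[:,0]>.62)&(p[:,1]>-.15))
rep('trayrim',(r-b>40)&(p[:,2]>.04)&(p[:,2]<.07)&(p[:,1]>-.06)&(p[:,0]<.58))
E
```

```text
lemon 0
mat 8544 rect [ 0.461 -0.249] [0.241 0.143] 87.3 z [0.002 0.005 0.008]
handle 1072 rect [ 0.444 -0.36 ] [0.015 0.085] 0.5 z [0.063 0.085 0.1  ]
bowlrim 5161 rect [ 0.646 -0.121] [0.177 0.17 ] 81.8 z [0.055 0.06  0.066]
mug 3655 rect [0.721 0.21 ] [0.09  0.058] 90.0 z [0.085 0.092 0.097]
tumblerish 4719 rect [ 0.732 -0.038] [0.167 0.154] 43.2 z [0.06  0.07  0.092]
trayrim 18256 rect [0.51  0.149] [0.477 0.182] 71.2 z [0.04  0.046 0.067]
```

View pics/o0.png

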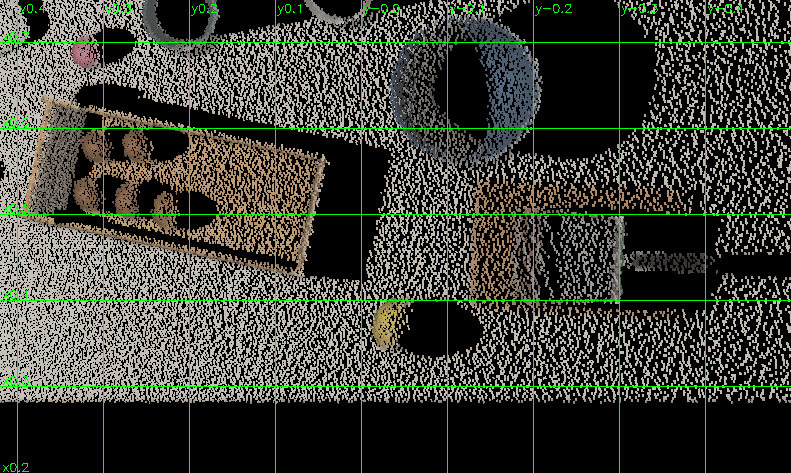

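```bash
python3 - <<'E'
from ortho import *
s=load('side0'); p,c=ortho(s,'o1',.2,.75,-.5,.42,860); c=c.astype(int);b,g,r=c.T;x,y,z=p.T
def line(n,m,ax):
    q=p[m][:,:2]; vx,vy,x0,y0=cv2.fitLine(q.astype(np.float32),cv2.DIST_HUBER,0,.005,.001).ravel(); print(n,len(q),'pt',round(x0,4),round(y0,4),'deg',round(np.degrees(np.arctan2(vy,vx))%180,2))
h=(r<70)&(z>.05)&(y<-.305)&(abs(x-.444)<.03)
line('handle',h,0)
for yy in np.arange(-.40,-.30,.02):
    k=h&(abs(y-yy)<.01); 
    if k.sum()>5: print('  handle y%.2f'%yy,np.percentile(x[k],[3,50,97]).round(4),'zmax',np.percentile(z[k],97).round(3))
pan=(z>.03)&(z<.06)&(y<-.19)&(y>-.31)&(x>.38)&(x<.53)
for yy in (-.29,-.27,-.25,-.22,-.205):
    k=(z>.015)&(z<.06)&(abs(y-yy)<.008)&(x>.38)&(x<.53); print('pan y',yy,np.percentile(x[k],[1,99]).round(4),np.percentile(z[k],[50,98]).round(3))
k=(z>.035)&(z<.06)&(y<-.28)&(y>-.315)&(x>.41)&(x<.49); print('backwall y',np.percentile(y[k],[5,50,95]).round(4))
for xx in (.42,.45,.48):
    k=(abs(x-xx)<.006)&(y>-.28)&(y<-.13); print('lip prof',xx,[(round(a,3),round(np.median(z[k&(abs(y-a)<.004)]),3)) for a in np.arange(-.24,-.155,.008)])
wood=(r-b>35)&(z>.035)&(x<.62)&(x>.4)
line('traylong+',wood&(z<.055)&(y<.33)&(y>.06)&(x>.53+.2*(y-.2)),0)
line('traylong-',wood&(z<.055)&(y<.33)&(y>.08)&(x<.5+.2*(y-.2)),0)
line('trayend-',wood&(y<.075)&(y>.02)&(z<.055),0)
line('trayend+ rim',(z>.06)&(z<.075)&(y>.35)&(x>.4)&(x<.66),0)
nut=(r-b>25)&(r<150)&(z>.018)&(z<.05)&(y>.2)&(y<.35)&(x<.61)&(x>.48)
u,v=np.array([np.sin(np.radians(11.6)),np.cos(np.radians(11.6))]),None
K,lab,cent=cv2.kmeans(p[nut&(z>.03)][:,:2].astype(np.float32),5,None,(3,50,1e-5),10,2);print(cent.round(3).tolist())
E
```

```text
Traceback (most recent call last):
ValueError: too many values to unpack (expected 3)
```

```bash
sed -i "s/p=P\[m\]/p=P[m][:,:3]/" ortho.py; python3 - <<'E'
from ortho import *
s=load('side0'); p,c=ortho(s,'o1',.2,.75,-.5,.42,860); c=c.astype(int);b,g,r=c.T;x,y,z=p.T
def line(n,m):
    q=p[m][:,:2]; vx,vy,x0,y0=cv2.fitLine(q.astype(np.float32),cv2.DIST_HUBER,0,.005,.001).ravel(); print(n,len(q),'pt',round(x0,4),round(y0,4),'deg',round(np.degrees(np.arctan2(vy,vx))%180,2))
h=(r<70)&(z>.05)&(y<-.305)&(abs(x-.444)<.03)
line('handle',h)
for yy in np.arange(-.40,-.30,.02):
    k=h&(abs(y-yy)<.01); 
    if k.sum()>5: print('  handle y%.2f'%yy,np.percentile(x[k],[3,50,97]).round(4),'zmax',np.percentile(z[k],97).round(3))
for yy in (-.29,-.27,-.25,-.22,-.205):
    k=(z>.015)&(z<.06)&(abs(y-yy)<.008)&(x>.38)&(x<.53); print('pan y',yy,np.percentile(x[k],[1,99]).round(4),np.percentile(z[k],[50,98]).round(3))
k=(z>.035)&(z<.06)&(y<-.28)&(y>-.315)&(x>.41)&(x<.49); print('backwall y',np.percentile(y[k],[5,50,95]).round(4))
for xx in (.42,.45,.48):
    k=(abs(x-xx)<.006); print('lip prof',xx,[(round(a,3),round(float(np.median(z[k&(abs(y-a)<.004)])),3)) for a in np.arange(-.24,-.155,.008)])
wood=(r-b>35)&(z>.035)&(x<.62)&(x>.4)
line('traylong+',wood&(z<.055)&(y<.33)&(y>.06)&(x>.53+.2*(y-.2)))
line('traylong-',wood&(z<.055)&(y<.33)&(y>.08)&(x<.5+.2*(y-.2)))
line('trayend-',wood&(y<.075)&(y>.02)&(z<.055))
line('trayend+ rim',(z>.06)&(z<.075)&(y>.35)&(x>.4)&(x<.66))
nut=(r-b>25)&(r<150)&(z>.03)&(z<.05)&(y>.2)&(y<.35)&(x<.61)&(x>.48)&(abs(x-.545-.2*(y-.28))<.05)
K,lab,cent=cv2.kmeans(p[nut][:,:2].astype(np.float32),5,None,(3,50,1e-5),10,2);print(cent.round(3).tolist())
E
```

```text
handle 1645 pt 0.445 -0.3625 deg 87.31
  handle y-0.40 [0.4344 0.4445 0.4532] zmax 0.103
  handle y-0.38 [0.4349 0.4442 0.4532] zmax 0.098
  handle y-0.36 [0.4361 0.4448 0.4528] zmax 0.088
  handle y-0.34 [0.4399 0.4463 0.4519] zmax 0.08
  handle y-0.32 [0.442  0.4469 0.4523] zmax 0.068
pan y -0.29 [0.3985 0.4973] [0.036 0.054]
pan y -0.27 [0.3985 0.5018] [0.036 0.05 ]
pan y -0.25 [0.3959 0.5033] [0.039 0.049]
pan y -0.22 [0.3967 0.5056] [0.026 0.048]
pan y -0.205 [0.3977 0.508 ] [0.018 0.043]
backwall y [-0.3102 -0.2987 -0.2934]
lip prof 0.42 [(np.float64(-0.24), 0.008), (np.float64(-0.232), 0.008), (np.float64(-0.224), 0.011), (np.float64(-0.216), 0.013), (np.float64(-0.208), 0.005), (np.float64(-0.2), 0.008), (np.float64(-0.192), 0.005), (np.float64(-0.184), 0.006), (np.float64(-0.176), 0.007), (np.float64(-0.168), 0.005), (np.float64(-0.16), 0.004)]
lip prof 0.45 [(np.float64(-0.24), 0.008), (np.float64(-0.232), 0.008), (np.float64(-0.224), 0.008), (np.float64(-0.216), 0.014), (np.float64(-0.208), 0.007), (np.float64(-0.2), 0.005), (np.float64(-0.192), 0.006), (np.float64(-0.184), 0.006), (np.float64(-0.176), 0.007), (np.float64(-0.168), 0.004), (np.float64(-0.16), 0.005)]
lip prof 0.48 [(np.float64(-0.24), 0.008), (np.float64(-0.232), 0.008), (np.float64(-0.224), 0.011), (np.float64(-0.216), 0.013), (np.float64(-0.208), 0.005), (np.float64(-0.2), 0.005), (np.float64(-0.192), 0.004), (np.float64(-0.184), 0.022), (np.float64(-0.176), 0.005), (np.float64(-0.168), 0.005), (np.float64(-0.16), 0.004)]
traylong+ 8595 pt 0.5857 0.2494 deg 89.87
traylong- 7764 pt 0.4781 0.2251 deg 69.31
trayend- 4138 pt 0.4973 0.059 deg 168.3
trayend+ rim 5916 pt 0.5593 0.3785 deg 168.59
[[0.5239999890327454, 0.3199999928474426], [0.515999972820282, 0.27399998903274536], [0.5789999961853027, 0.3100000023841858], [0.5049999952316284, 0.23199999332427979], [0.578000009059906, 0.2639999985694885]]
```

```bash
python3 - <<'E'
from ortho import *
s=load('side0'); p,c=ortho(s,'o1',.2,.75,-.5,.42,860); x,y,z=p.T
for deg in (10.5,11.5,12.5):
    a=np.radians(deg);u=np.array([np.sin(a),np.cos(a)]);w=np.array([-np.cos(a),np.sin(a)]) # tray +y = z cross u
    d=p[:,:2]-[.5237,.197]; X=d@u; Y=d@w
    k=(z>.0455)&(z<.052)&(abs(Y)<.1)&(X>-.13)&(X<.13)
    for lo in (-.13,-.04,.05):
        kk=k&(X>lo)&(X<lo+.08); print(deg,lo,'Y+',np.percentile(Y[kk&(Y>.03)],[3,50,97]).round(4),'Y-',np.percentile(Y[kk&(Y<-.03)],[3,50,97]).round(4))
a=np.radians(11.5);u=np.array([np.sin(a),np.cos(a)]);w=np.array([-np.cos(a),np.sin(a)]);d=p[:,:2]-[.5237,.197]; X=d@u; Y=d@w
k=(abs(Y)<.05);print('end-',np.percentile(X[k&(X<-.1)&(X>-.17)&(z>.045)&(z<.055)],[3,50,97]).round(4),'end+',np.percentile(X[k&(X>.15)&(X<.22)&(z>.065)&(z<.075)],[3,50,97]).round(4))
k=k&(X<0)&(X>-.1);print('floor z',np.median(z[k]))
kk=(z>.032)&(z<.05)&(X>0)&(X<.15)&(abs(Y)<.058);_,_,ce=cv2.kmeans(np.c_[X,Y][kk].astype(np.float32),5,None,(3,50,1e-5),10,2);print('nuts tray',ce.round(3).tolist())
E
```

```text
10.5 -0.13 Y+ [0.0619 0.0652 0.0688] Y- [-0.0753 -0.0715 -0.0675]
10.5 -0.04 Y+ [0.0594 0.0632 0.0668] Y- [-0.0774 -0.0736 -0.0698]
10.5 0.05 Y+ [0.0572 0.0607 0.0643] Y- [-0.0796 -0.0756 -0.0398]
11.5 -0.13 Y+ [0.0602 0.0637 0.0671] Y- [-0.0765 -0.0728 -0.0691]
11.5 -0.04 Y+ [0.0596 0.0632 0.0666] Y- [-0.0771 -0.0736 -0.07  ]
11.5 0.05 Y+ [0.0589 0.0623 0.0657] Y- [-0.0776 -0.0739 -0.0384]
12.5 -0.13 Y+ [0.0586 0.0623 0.0656] Y- [-0.0781 -0.0743 -0.0709]
12.5 -0.04 Y+ [0.0596 0.0633 0.0665] Y- [-0.0771 -0.0735 -0.0701]
12.5 0.05 Y+ [0.0605 0.0639 0.0673] Y- [-0.076  -0.0722 -0.0368]
end- [-0.1463 -0.1415 -0.1362] end+ [0.181  0.184  0.1877]
floor z 0.006739157247784899
nuts tray [[0.11999999731779099, -0.03200000151991844], [0.02800000086426735, 0.02500000037252903], [0.11900000274181366, 0.024000000208616257], [0.0729999989271164, 0.02199999988079071], [0.07500000298023224, -0.04100000113248825]]
```

```bash
python3 -m pendant '[[[-0.73,-0.67,0,0.77],[-0.73,-0.67,0,0.77],[-0.73,-0.67,0,0.77],[-0.73,-0.67,0,0.77],[-0.73,-0.67,0,0.77],[-0.73,-0.67,0,0.77],[-0.73,-0.67,0,0.77],[-0.73,-0.67,0,0.77],[-0.73,-0.67,0,0.77],[-0.73,-0.67,0,0.77]]]' -1
python3 -c "
from h import *
s=manip.state();print(s['position'],s['q'].round(3))"
```

```text
time_s: 1.15
position: [0.4507, 0.1188, 0.214]
tcp_rot: [0.0, 0.724, 0.69, 0.0]
wrist_force: [1.1, 1.1, -0.6]
opening: 1.001
grasp_force: 0.0
[0.45067724 0.11881483 0.21397863] [ 0.13   0.271  1.722 -0.     1.149  0.178]
```

```bash
python3 -m pendant '[[[-0.954,0.034,0,0],[-0.954,0.034,0,0],[-0.954,0.034,0,0],[-0.954,0.034,0,0],[-0.954,0.034,0,0],[-0.954,0.034,0,0],[-0.954,0.034,0,0],[-0.954,0.034,0,0],[-0.954,0.034,0.1,0],[-0.954,0.034,0.148,0]]]'
python3 - <<'E'
from h import *
st=manip.state();print(st['position'].round(4),(st['q'][0]-st['q'][5])*57.3)
s=take('wrist','w1'); print(proj(s,[.4447,-.3585,.069]),proj(s,[.4502,-.2285,.008]))
E
```

```text
time_s: 2.15
position: [0.4453, -0.355, 0.1476]
tcp_rot: [0.003, 0.724, 0.69, -0.0]
wrist_force: [1.5, -0.0, -0.7]
opening: 1.001
grasp_force: 0.0
[ 0.4453 -0.355   0.1476] -2.8103634405342977
(np.float64(321.4154956137956), np.float64(259.99313424443653)) (np.float64(319.95431103723445), np.float64(68.85002443023197))
```

View pics/w1.png

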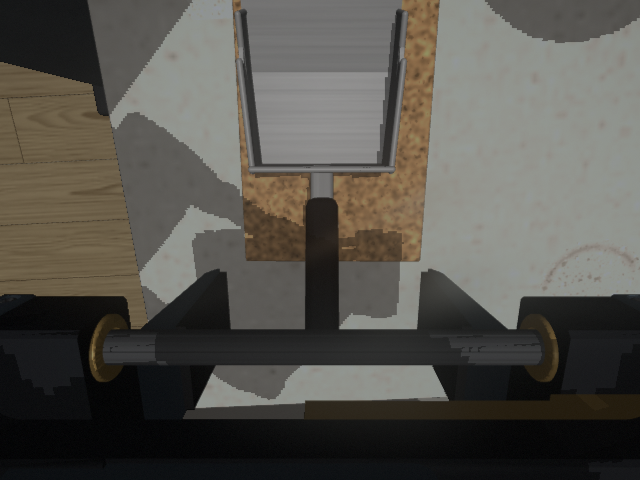

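```bash
python3 -m pendant '[[[0,0,0.07,0],[0,0,0.14,0],[0,0,0.18,0],[0,0,0.18,0],[0,0,0.18,0]]]' -1
python3 -m pendant '[[[0,0,0,0],[0,0,0,0],[0,0,0,0],[0,0,0,0],[0,0,0,0],[0,0,0,0]]]' 1 60
python3 -m pendant '[[[0,0,-0.02,0],[0,0,-0.06,0],[0,0,-0.12,0],[0,0,-0.18,0],[0,0,-0.24,0],[0,0,-0.26,0],[0,0,-0.26,0]]]'
python3 - <<'E'
from h import *
st=manip.state();print(st)
s=take('side','s2');s=take('wrist','w2')
E
```

```text
time_s: 2.7
position: [0.4446, -0.351, 0.0572]
tcp_rot: [-0.0, 0.724, 0.69, -0.0]
wrist_force: [0.4, 0.0, -0.0]
opening: 0.996
grasp_force: 0.0
time_s: 3.3
position: [0.4446, -0.3511, 0.0569]
tcp_rot: [0.0, 0.724, 0.69, 0.0]
wrist_force: [-0.4, -0.4, -0.6]
opening: 0.503
grasp_force: 0.0
time_s: 4.0
position: [0.4451, -0.3516, 0.1886]
tcp_rot: [0.002, 0.724, 0.69, 0.0]
wrist_force: [-0.8, 0.7, 0.1]
opening: 0.006
grasp_force: 0.0
{'time_s': 4.0, 'q': array([-7.73740806e-01,  4.37616406e-01,  1.52558222e+00,  8.47569527e-06,
        1.17531477e+00, -7.26236422e-01]), 'qd': array([-0.00147475,  0.0396787 ,  0.04097937,  0.00130161, -0.03785299,
       -0.00130815]), 'effort': array([ 5.85317588e-02, -8.23802161e+01, -3.62852883e+01,  3.14589974e-02,
        1.02211542e+00, -3.91599269e-04]), 'position': array([ 0.44514991, -0.35156514,  0.18856295]), 'tcp_rot': array([1.53852272e-03, 7.23701349e-01, 6.90111575e-01, 5.84168736e-05]), 'wrist_force': array([-0.75887238,  0.67877159,  0.11705968]), 'torque': array([-0.02571679,  0.09661397,  0.0106196 ]), 'grasp_force': 0.0, 'opening': 0.00625068482045301}
```

```bash
python3 - <<'E'
from ortho import *
for f in ('side0','s2'):
    s=load(f); p,c=ortho(s,'o1',.2,.75,-.5,.42,860); x,y,z=p.T
    for yy in (-.27,-.22,-.205):
        k=(z>.015)&(z<.06)&(abs(y-yy)<.008)&(x>.38)&(x<.53); print('pan y',yy,np.percentile(x[k],[1,99]).round(4))
    k=(z>.035)&(z<.06)&(y<-.28)&(y>-.315)&(x>.41)&(x<.49); print('backwall y',np.percentile(y[k],[5,50,95]).round(4))
E
python3 -m pendant '[[[0,0,0,0],[0,0,0,0],[0,0,0,0],[0,0,0,0],[0,0,0,0],[0,0,0,0],[0,0,0,0],[0,0,0,0],[0,0,0,0]]]' -1
```

```text
pan y -0.27 [0.3985 0.5018]
pan y -0.22 [0.3967 0.5056]
pan y -0.205 [0.3977 0.508 ]
backwall y [-0.3102 -0.2987 -0.2934]
pan y -0.27 [0.3952 0.5007]
pan y -0.22 [0.3962 0.5054]
pan y -0.205 [0.3973 0.508 ]
backwall y [-0.3124 -0.2992 -0.2933]
time_s: 5.0
position: [0.4446, -0.351, 0.1869]
tcp_rot: [0.0, 0.724, 0.69, -0.0]
wrist_force: [0.3, -1.1, -0.2]
opening: 0.762
grasp_force: 0.0
```

```bash
python3 -m pendant '[[[-0.015,0,0.08,0],[-0.015,0,0.16,0],[-0.015,0,0.22,0],[-0.015,0,0.26,0],[-0.015,0,0.274,0],[-0.015,0,0.274,0],[-0.015,0,0.274,0]]]' -1
python3 -m pendant '[[[0,0,0,0],[0,0,0,0],[0,0,0,0],[0,0,0,0],[0,0,0,0],[0,0,0,0],[0,0,0,0],[0,0,0,0],[0,0,0,0],[0,0,0,0]]]' 1 60
```

```text
time_s: 5.7
position: [0.4447, -0.359, 0.0508]
tcp_rot: [0.001, 0.724, 0.69, 0.0]
wrist_force: [0.0, 0.4, -0.8]
opening: 1.0
grasp_force: 0.0
time_s: 6.7
position: [0.4442, -0.3585, 0.0498]
tcp_rot: [-0.0, 0.724, 0.69, 0.0]
wrist_force: [-0.3, -0.5, -0.4]
opening: 0.235
grasp_force: 60.0
```

```bash
python3 -m pendant '[[[0,0,-0.02,0],[0,0,-0.06,0],[0,0,-0.1,0],[0,0,-0.15,0],[0,0,-0.19,0],[0,0,-0.2,0],[0,0,-0.2,0]]]'
python3 -m pendant '[[[0.04,0,0,0.01],[0.12,0.01,0,0.02],[0.21,0.02,0,0.04],[0.3,0.03,0,0.05],[0.39,0.03,0,0.06],[0.48,0.04,0,0.08],[0.57,0.05,0,0.09],[0.66,0.06,0,0.103],[0.74,0.06,0,0.103],[0.778,0.06,0,0.103]]]'
python3 - <<'E'
from ortho import *
st=manip.state();print(st['position'].round(4),(st['q'][0]-st['q'][5])*57.3,st['grasp_force'],st['wrist_force'])
s=take('side','s3')
cv2.imwrite('pics/s3c.png',cv2.resize(s['image'][150:390,200:520],None,fx=2,fy=2))
E
```

```text
time_s: 7.4
position: [0.4445, -0.3587, 0.1505]
tcp_rot: [0.001, 0.724, 0.69, 0.0]
wrist_force: [-0.2, 0.3, -2.0]
opening: 0.24
grasp_force: 60.0
time_s: 8.4
position: [0.4917, 0.0316, 0.1487]
tcp_rot: [-0.001, 0.776, 0.63, -0.001]
wrist_force: [0.1, -0.6, -0.9]
opening: 0.237
grasp_force: 60.0
[0.4917 0.0316 0.1487] -11.864467182870747 59.99957263469696 [ 0.10488299 -0.57636105 -0.88291832]
```

View pics/s3c.png

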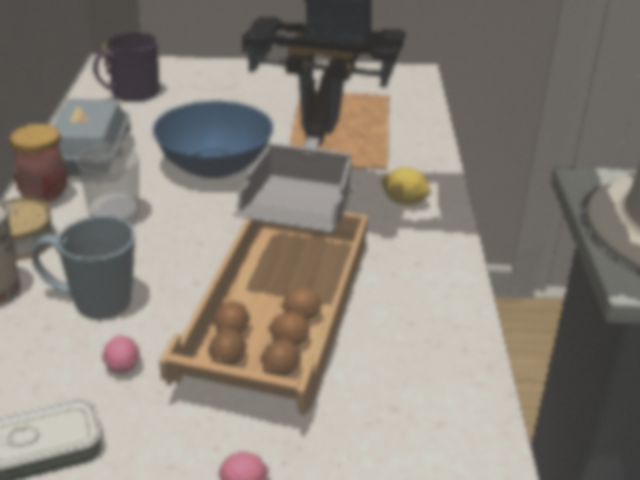

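```bash
cat > pitch.py <<'E'
from ortho import *
def pitch(f,name='side',zr=None):
    st=manip.state(); s=take(name,f); psi=st['q'][0]-st['q'][5]
    d=s['depth'];v,u=np.nonzero(d>0);d=d[v,u];K=s['intrinsics']
    P=(np.c_[(u-K[0,2])/K[0,0]*d,-(v-K[1,2])/K[1,1]*d,-d,np.ones_like(d)]@np.linalg.inv(s['view']).T)[:,:3]
    g=st['position']+[0,0,.0188]; q=P-g; t=np.array([-np.sin(psi),np.cos(psi)]);w=np.array([np.cos(psi),np.sin(psi)])
    A=q[:,:2]@t;Y=q[:,:2]@w;Z=q[:,2]; k=(abs(Y)<.048)&(A>0)&(A<.24)&(Z<.06)&(Z>-.24); A,Z=A[k],Z[k]
    best=[]
    for p in np.arange(-30,90,1.):
        c,n=np.cos(np.radians(p)),np.sin(np.radians(p)); X=A*c-Z*n-.130; H=A*n+Z*c+.064
        e=(abs(H-.003)<.0025)&(X>-.065)&(X<0); e|=(abs(H-.0035-X*np.tan(np.radians(18)))<.0025)&(X>0)&(X<.05)
        e2=(abs(X+.066)<.003)&(H>.005)&(H<.045)
        best.append((e.sum()+e2.sum(),p,e.sum(),e2.sum()))
    best.sort(reverse=True); print('pitch down:',best[:3],'grip',g.round(4),'psi',round(psi*57.3,2),'F',st['grasp_force'],st['wrist_force'].round(1),'t',st['time_s'])
    return s
E
python3 -c "
from pitch import *
pitch('p0')"
python3 -m pendant '[[[0.008,0,0.03,0],[0.008,0,0.06,0],[0.008,0,0.09,0],[0.008,0,0.115,0],[0.008,0,0.12,0],[0.008,0,0.12,0]]]'
python3 -m pendant '[[[0,0,0,0],[0,0,0,0]]]' 1 20
python3 -m pendant '[[[0,0,0,0],[0,0,0,0]]]' 1 10
python3 -m pendant '[[[0,0,0,0],[0,0,0,0]]]' 1 6
python3 -c "
from pitch import *
pitch('p1')"
```

```text
pitch down: [(np.int64(1034), np.float64(0.0), np.int64(849), np.int64(185)), (np.int64(840), np.float64(-1.0), np.int64(728), np.int64(112)), (np.int64(722), np.float64(1.0), np.int64(444), np.int64(278))] grip [0.4918 0.0327 0.1675] psi -11.82 F 59.99985694885254 [-1.8  2.2 -1.5] t 8.45
time_s: 9.1
position: [0.493, 0.032, 0.0892]
tcp_rot: [-0.001, 0.777, 0.629, -0.001]
wrist_force: [-0.8, -0.5, -1.0]
opening: 0.236
grasp_force: 60.0
time_s: 9.3
position: [0.4938, 0.0323, 0.0903]
tcp_rot: [0.0, 0.777, 0.629, 0.0]
wrist_force: [0.2, -1.3, -1.9]
opening: 0.242
grasp_force: 20.0
time_s: 9.5
position: [0.4937, 0.0325, 0.0901]
tcp_rot: [0.0, 0.777, 0.629, 0.0]
wrist_force: [-0.5, 0.4, -1.2]
opening: 0.238
grasp_force: 10.0
time_s: 9.7
position: [0.4935, 0.0325, 0.0899]
tcp_rot: [0.0, 0.777, 0.629, 0.0]
wrist_force: [-0.2, 0.1, -2.2]
opening: 0.244
grasp_force: 6.0
pitch down: [(np.int64(1036), np.float64(0.0), np.int64(879), np.int64(157)), (np.int64(826), np.float64(-1.0), np.int64(731), np.int64(95)), (np.int64(718), np.float64(1.0), np.int64(485), np.int64(233))] grip [0.4935 0.0325 0.1087] psi -11.99 F 5.9999484568834305 [-0.2  0.1 -2.2] t 9.7
```

```bash
python3 -m pendant '[[[0,0,0,0],[0,0,0,0]]]' 1 3
python3 -c "
from pitch import *
pitch('p2')"
python3 -m pendant '[[[0,0,0,0],[0,0,0,0],[0,0,0,0]]]' 1 3
python3 -c "
from pitch import *
pitch('p3')"
```

```text
time_s: 9.95
position: [0.4935, 0.0325, 0.0898]
tcp_rot: [-0.0, 0.777, 0.629, -0.0]
wrist_force: [-0.5, 0.4, -2.1]
opening: 0.241
grasp_force: 3.0
pitch down: [(np.int64(1305), np.float64(19.0), np.int64(1117), np.int64(188)), (np.int64(1050), np.float64(18.0), np.int64(933), np.int64(117)), (np.int64(911), np.float64(20.0), np.int64(642), np.int64(269))] grip [0.4935 0.0325 0.1086] psi -11.99 F 2.9999031499028206 [-0.5  0.4 -2.1] t 9.95
time_s: 10.3
position: [0.4935, 0.0325, 0.0899]
tcp_rot: [-0.0, 0.777, 0.629, 0.0]
wrist_force: [-0.1, -0.2, -0.7]
opening: 0.241
grasp_force: 3.0
pitch down: [(np.int64(1309), np.float64(19.0), np.int64(1107), np.int64(202)), (np.int64(1070), np.float64(18.0), np.int64(951), np.int64(119)), (np.int64(909), np.float64(20.0), np.int64(640), np.int64(269))] grip [0.4935 0.0325 0.1087] psi -11.99 F 3.000043071806431 [-0.1 -0.2 -0.7] t 10.3
```

```bash
python3 -m pendant '[[[0,0,0,0],[0.01,0,0,0],[0.025,0,0,0],[0.04,0,0,0],[0.055,0,0,0],[0.07,0,0,0],[0.085,0,0,0],[0.1,0,0,0],[0.115,0,0,0],[0.13,0,0,0]]]' 1 20
python3 -m pendant '[[[0.015,0,0,0],[0.03,0,0,0],[0.045,0,0,0],[0.06,0,0,0],[0.075,0,0,0],[0.09,0,0,0],[0.105,0,0,0],[0.12,0,0,0],[0.13,0,0,0],[0.13,0,0,0]]]'
python3 -c "
from pitch import *
s=pitch('p4')
cv2.imwrite('pics/p4c.png',cv2.resize(s['image'][210:360,230:430],None,fx=4,fy=4))"
```

```text
time_s: 11.35
position: [0.5071, 0.0967, 0.0899]
tcp_rot: [0.0, 0.777, 0.629, -0.0]
wrist_force: [0.6, -2.0, 2.3]
opening: 0.238
grasp_force: 20.0
time_s: 12.35
position: [0.5207, 0.1605, 0.0897]
tcp_rot: [-0.0, 0.777, 0.63, 0.0]
wrist_force: [1.1, 1.2, -0.5]
opening: 0.243
grasp_force: 20.0
pitch down: [(np.int64(958), np.float64(19.0), np.int64(718), np.int64(240)), (np.int64(821), np.float64(20.0), np.int64(496), np.int64(325)), (np.int64(720), np.float64(18.0), np.int64(594), np.int64(126))] grip [0.5207 0.1605 0.1085] psi -11.95 F 20.000191926956177 [ 1.1  1.2 -0.5] t 12.35
```

View pics/p4c.png

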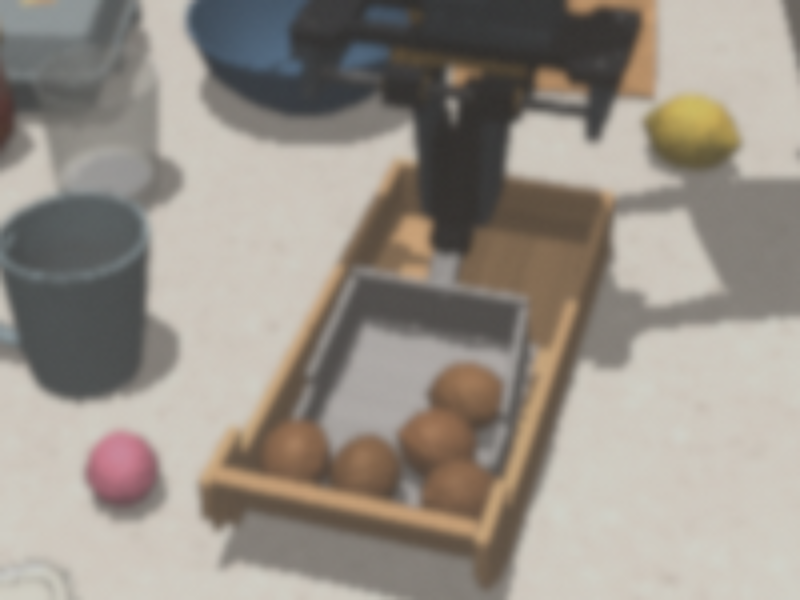

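```bash
python3 -m pendant '[[[0.006,0,0,0],[0.012,0,0,0],[0.018,0,0,0],[0.024,0,0,0],[0.028,0,0,0],[0.028,0,0,0]]]' 1 20
python3 -m pendant '[[[-0.003,0,0.007,0],[-0.006,0,0.014,0],[-0.009,0,0.022,0],[-0.012,0,0.03,0],[-0.015,0,0.038,0],[-0.017,0,0.046,0],[-0.019,0,0.055,0],[-0.02,0,0.064,0],[-0.021,0,0.074,0],[-0.021,0,0.074,0]]]'
python3 -c "
from pitch import *
pitch('p5')"
python3 -m pendant '[[[0.003,0,0.004,0],[0.007,0,0.009,0],[0.011,0,0.014,0],[0.015,0,0.019,0],[0.02,0,0.024,0],[0.024,0,0.028,0],[0.024,0,0.028,0]]]'
python3 -c "
from pitch import *
s=pitch('p6')
cv2.imwrite('pics/p6c.png',cv2.resize(s['image'][210:360,230:430],None,fx=3,fy=3))"
```

```text
time_s: 13.0
position: [0.5234, 0.1732, 0.0899]
tcp_rot: [0.0, 0.777, 0.629, -0.0]
wrist_force: [-0.2, -4.1, 2.4]
opening: 0.242
grasp_force: 20.0
time_s: 14.0
position: [0.5212, 0.1627, 0.0524]
tcp_rot: [-0.0, 0.777, 0.629, -0.0]
wrist_force: [0.5, -0.7, -2.0]
opening: 0.24
grasp_force: 20.0
pitch down: [(np.int64(319), np.float64(0.0), np.int64(312), np.int64(7)), (np.int64(281), np.float64(-1.0), np.int64(277), np.int64(4)), (np.int64(275), np.float64(10.0), np.int64(0), np.int64(275))] grip [0.5212 0.1627 0.0712] psi -12.03 F 19.999457001686096 [ 0.5 -0.7 -2. ] t 14.0
time_s: 14.75
position: [0.5237, 0.1741, 0.0395]
tcp_rot: [0.001, 0.777, 0.63, -0.0]
wrist_force: [-2.9, -13.4, 16.7]
opening: 0.245
grasp_force: 20.0
pitch down: [(np.int64(292), np.float64(-9.0), np.int64(242), np.int64(50)), (np.int64(256), np.float64(4.0), np.int64(219), np.int64(37)), (np.int64(233), np.float64(-23.0), np.int64(152), np.int64(81))] grip [0.5237 0.1741 0.0583] psi -12.04 F 20.00098407268524 [ -2.9 -13.4  16.7] t 14.75
```

View pics/p6c.png

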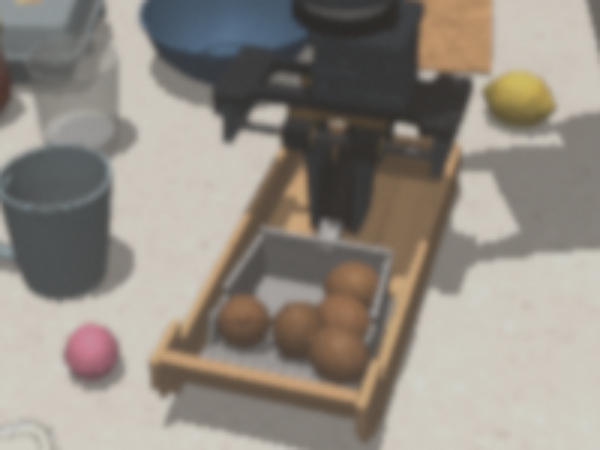

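```bash
python3 -m pendant '[[[0,0,0,0],[0,0,0,0],[-0.004,0,-0.004,0],[-0.006,0,-0.012,0],[-0.006,0,-0.024,0],[-0.006,0,-0.04,0],[-0.006,0,-0.06,0],[-0.006,0,-0.085,0],[-0.006,0,-0.11,0],[-0.006,0,-0.12,0]]]' 1 60
python3 -m pendant '[[[0,0,-0.01,0],[0,0,-0.035,0],[0,0,-0.07,0],[0,0,-0.11,0],[0,0,-0.15,0],[0,0,-0.19,0],[0,0,-0.22,0],[0,0,-0.24,0],[0,0,-0.25,0],[0,0,-0.25,0]]]'
python3 -c "
from pitch import *
pitch('p7')"
```

```text
time_s: 15.8
position: [0.5238, 0.1721, 0.1007]
tcp_rot: [0.0, 0.777, 0.629, 0.001]
wrist_force: [-0.5, -0.4, -2.6]
opening: 0.237
grasp_force: 60.0
time_s: 16.8
position: [0.5232, 0.1719, 0.2242]
tcp_rot: [0.0, 0.777, 0.629, 0.0]
wrist_force: [0.2, -0.0, -1.5]
opening: 0.238
grasp_force: 60.0
pitch down: [(np.int64(265), np.float64(-9.0), np.int64(232), np.int64(33)), (np.int64(219), np.float64(-21.0), np.int64(130), np.int64(89)), (np.int64(215), np.float64(-22.0), np.int64(132), np.int64(83))] grip [0.5232 0.1719 0.243 ] psi -11.99 F 59.99936521053314 [ 0.2 -0.  -1.5] t 16.8
```

```bash
python3 -m pendant '[[[-0.004,0.002,0,0],[-0.015,0.007,0,0],[-0.033,0.016,0,0],[-0.059,0.029,0,0],[-0.088,0.043,0,0],[-0.121,0.06,0,0],[-0.154,0.076,0,0],[-0.187,0.092,0,0],[-0.22,0.109,0,0],[-0.253,0.125,0,0]]]'
python3 -m pendant '[[[-0.033,0.016,0,0],[-0.066,0.033,0,0],[-0.099,0.049,0,0],[-0.132,0.065,0,0],[-0.165,0.082,0,0],[-0.198,0.098,0,0],[-0.231,0.114,0,0],[-0.264,0.13,0,0],[-0.297,0.147,0,0],[-0.33,0.163,0,0]]]'
python3 -m pendant '[[[-0.033,0.016,0,0],[-0.063,0.031,0,0],[-0.09,0.044,0,0],[-0.113,0.056,0,0],[-0.132,0.065,0,0],[-0.145,0.072,0,0],[-0.15,0.074,0,0],[-0.15,0.074,0,0],[-0.15,0.074,0,0]]]'
python3 - <<'E'
from pitch import *
s=pitch('p8')
import ortho
p,c=ortho.ortho(s,'o8',.2,.75,-.5,.42,860); c=c.astype(int);x,y,z=p.T
k=(c[:,0]>c[:,2]+12)&(z>.055)&(z<.072)&(y<.02)&(y>-.3)&(x>.5);print(cv2.minAreaRect(p[k][:,:2].astype(np.float32)))
cv2.imwrite('pics/p8c.png',cv2.resize(s['image'][130:290,220:420],None,fx=4,fy=3.7))
E
```

```text
time_s: 17.85
position: [0.5583, 0.0331, 0.2239]
tcp_rot: [0.0, 0.777, 0.629, 0.0]
wrist_force: [-0.6, -0.3, -2.8]
opening: 0.239
grasp_force: 60.0
time_s: 18.85
position: [0.6038, -0.1447, 0.2238]
tcp_rot: [0.0, 0.777, 0.629, 0.0]
wrist_force: [0.1, 0.4, -1.8]
opening: 0.239
grasp_force: 60.0
time_s: 19.75
position: [0.6239, -0.2237, 0.2239]
tcp_rot: [-0.0, 0.777, 0.63, 0.0]
wrist_force: [0.5, 0.7, -2.3]
opening: 0.239
grasp_force: 60.0
pitch down: [(np.int64(137), np.float64(-9.0), np.int64(95), np.int64(42)), (np.int64(127), np.float64(-8.0), np.int64(90), np.int64(37)), (np.int64(112), np.float64(-16.0), np.int64(53), np.int64(59))] grip [ 0.6239 -0.2237  0.2427] psi -11.97 F 59.99934375286102 [ 0.5  0.7 -2.3] t 19.75
((0.645180881023407, -0.12170898914337158), (0.17103663086891174, 0.17551974952220917), 10.98245620727539)
```

View pics/p8c.png

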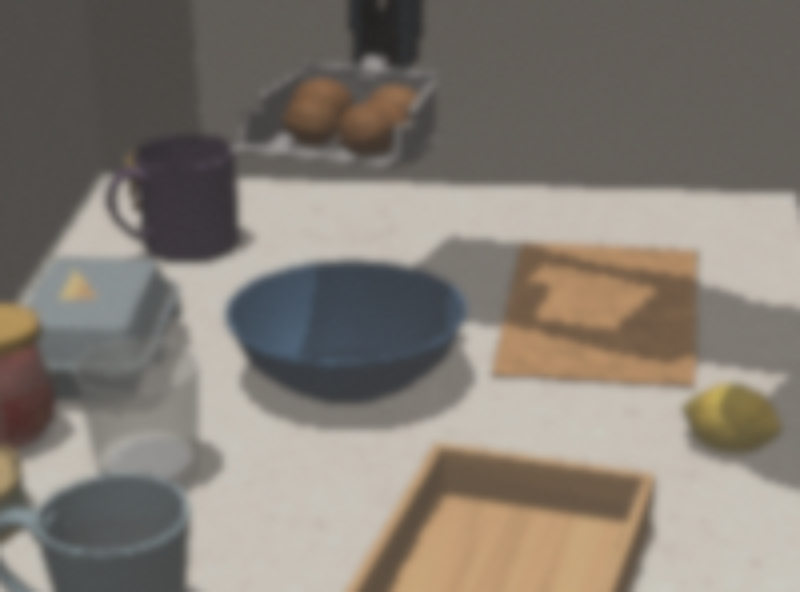

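```bash
python3 -m pendant '[[[0,0,0.01,0],[0,0,0.03,0],[0,0,0.055,0],[0,0,0.075,0],[0,0,0.084,0],[0,0,0.084,0],[0,0,0.084,0]]]' 1 60 | grep position
python3 -m pendant '[[[0,0,0,0],[0,0,0,0]]]' 1 12 | grep grasp
python3 -m pendant '[[[0,0,0,0]]]' 1 8| grep grasp
python3 -c "
from pitch import *
pitch('p9')"
python3 -m pendant '[[[0,0,0,0]]]' 1 6| grep grasp
python3 -c "
from pitch import *
pitch('p10')"
python3 -m pendant '[[[0,0,0,0]]]' 1 15| grep grasp
python3 -c "
from pitch import *
pitch('p11')"
```

```text
position: [0.6241, -0.2242, 0.1819]
grasp_force: 12.0
grasp_force: 8.0
pitch down: [(np.int64(162), np.float64(-6.0), np.int64(124), np.int64(38)), (np.int64(135), np.float64(-7.0), np.int64(92), np.int64(43)), (np.int64(129), np.float64(59.0), np.int64(129), np.int64(0))] grip [ 0.6242 -0.2242  0.201 ] psi -11.99 F 7.999958395957947 [ 0.1  0.3 -1.8] t 20.8
grasp_force: 6.0
pitch down: [(np.int64(239), np.float64(10.0), np.int64(197), np.int64(42)), (np.int64(206), np.float64(9.0), np.int64(159), np.int64(47)), (np.int64(171), np.float64(-6.0), np.int64(77), np.int64(94))] grip [ 0.6241 -0.2242  0.2008] psi -11.99 F 5.999975949525833 [ 0.3  0.6 -2.2] t 20.95
grasp_force: 15.0
pitch down: [(np.int64(179), np.float64(23.0), np.int64(175), np.int64(4)), (np.int64(155), np.float64(6.0), np.int64(126), np.int64(29)), (np.int64(152), np.float64(8.0), np.int64(126), np.int64(26))] grip [ 0.624  -0.2243  0.2006] psi -12.0 F 14.999984800815582 [ 0.1  0.8 -2.9] t 21.1
```

```bash
python3 -m pendant '[[[-0.015,0,0,0],[-0.03,0,0,0],[-0.04,0,0,0],[-0.04,0,0,0]]]' 1 15| grep position
python3 -c "
from pitch import *
pitch('p12')"
python3 -m pendant '[[[0,0,0,0]]]' 1 5| grep grasp
python3 -m pendant '[[[0,0,0,0],[0,0,0,0],[0,0,0,0],[0,0,0,0]]]' 1 20| grep grasp
python3 -c "
from pitch import *
s=pitch('p13')
cv2.imwrite('pics/p13c.png',cv2.resize(s['image'][130:290,220:420],None,fx=4,fy=3.7))"
```

```text
position: [0.6196, -0.2448, 0.1818]
pitch down: [(np.int64(480), np.float64(23.0), np.int64(473), np.int64(7)), (np.int64(393), np.float64(24.0), np.int64(374), np.int64(19)), (np.int64(389), np.float64(22.0), np.int64(387), np.int64(2))] grip [ 0.6196 -0.2448  0.2006] psi -12.05 F 14.999941885471344 [-0.3  0.3 -1.6] t 21.55
grasp_force: 5.0
grasp_force: 20.0
pitch down: [(np.int64(484), np.float64(23.0), np.int64(473), np.int64(11)), (np.int64(403), np.float64(22.0), np.int64(398), np.int64(5)), (np.int64(395), np.float64(24.0), np.int64(379), np.int64(16))] grip [ 0.6199 -0.2437  0.2006] psi -11.99 F 19.999997913837433 [-0.8 -1.2 -2.3] t 22.1
```

View pics/p13c.png

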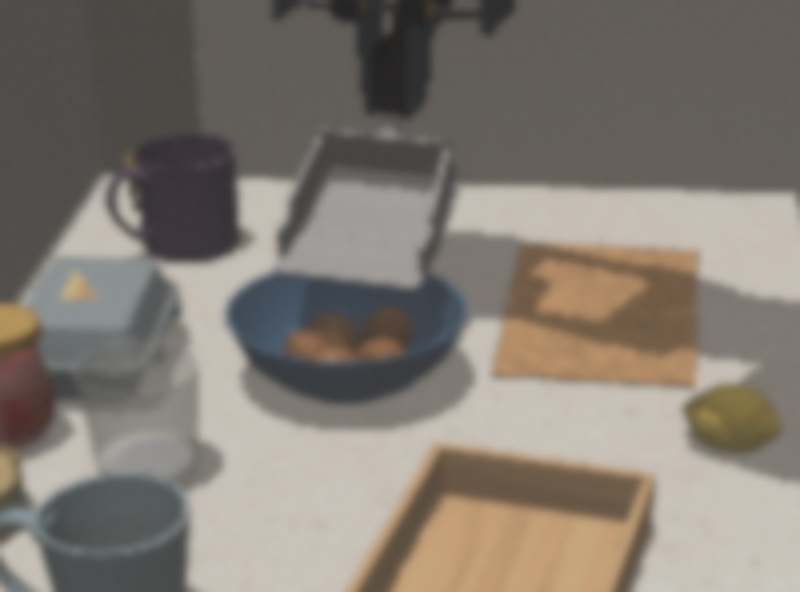

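```bash
python3 -m pendant '[[[0,0,-0.05,0],[0,0,-0.1,0],[-0.05,-0.05,-0.1,-0.02],[-0.11,-0.11,-0.1,-0.04],[-0.17,-0.17,-0.1,-0.06],[-0.23,-0.23,-0.1,-0.08],[-0.28,-0.28,-0.1,-0.103],[-0.298,-0.296,-0.1,-0.103],[-0.298,-0.296,-0.1,-0.103],[-0.298,-0.296,-0.1,-0.103]]]' 1 20
python3 -c "
from pitch import *
pitch('p14')"
```

```text
time_s: 23.15
position: [0.4447, -0.3586, 0.2319]
tcp_rot: [0.0, 0.724, 0.69, 0.0]
wrist_force: [-0.0, 0.0, -1.4]
opening: 0.239
grasp_force: 20.0
pitch down: [(np.int64(430), np.float64(23.0), np.int64(415), np.int64(15)), (np.int64(385), np.float64(24.0), np.int64(365), np.int64(20)), (np.int64(320), np.float64(22.0), np.int64(314), np.int64(6))] grip [ 0.4447 -0.3586  0.2507] psi -2.76 F 20.000047981739044 [-0.   0.  -1.4] t 23.15
```

```bash
python3 -m pendant '[[[0,0,0.05,0],[0,0,0.11,0],[0,0,0.17,0],[0,0,0.22,0],[0,0,0.24,0],[0,0,0.26,0],[0,0,0.28,0],[0,0,0.3,0],[0,0,0.32,0],[0,0,0.34,0]]]' 1 12
python3 -m pendant '[[[0,0,0.01,0],[0,0,0.018,0],[0,0,0.022,0],[0,0,0.023,0],[0,0,0.023,0],[0,0,0.023,0]]]' 1 8
python3 -c "
from pitch import *
pitch('p15')"
```

```text
time_s: 24.2
position: [0.4446, -0.3595, 0.0617]
tcp_rot: [0.001, 0.724, 0.69, -0.0]
wrist_force: [-0.5, -5.0, 5.3]
opening: 0.242
grasp_force: 12.0
time_s: 24.8
position: [0.444, -0.3584, 0.0504]
tcp_rot: [-0.0, 0.724, 0.69, 0.0]
wrist_force: [0.8, -0.4, 0.0]
opening: 0.24
grasp_force: 8.0
pitch down: [(np.int64(275), np.float64(-1.0), np.int64(262), np.int64(13)), (np.int64(258), np.float64(-2.0), np.int64(250), np.int64(8)), (np.int64(197), np.float64(0.0), np.int64(174), np.int64(23))] grip [ 0.444  -0.3584  0.0692] psi -2.72 F 8.000029027462006 [ 0.8 -0.4  0. ] t 24.8
```

Level on the mat; release and rise.

```bash
python3 -m pendant '[[[0,0,0,0],[0,0,0,0],[0,0,0,0],[0,0,0,0],[0,0,0,0],[0,0,0,0],[0,0,0,0],[0,0,0,0],[0,0,0,0],[0,0,0,0]]]' -1
python3 -m pendant '[[[0,0,-0.03,0],[0,0,-0.09,0],[0,0,-0.17,0],[0,0,-0.25,0],[0,0,-0.33,0],[0,0,-0.4,0],[0,0,-0.4,0],[0,0,-0.4,0]]]'
python3 - <<'E'
from ortho import *
s=take('side','s9'); p,c=ortho(s,'o9',.2,.75,-.5,.42,860); c=c.astype(int);x,y,z=p.T
k=(z>.035)&(z<.06)&(y<-.27)&(y>-.33)&(x>.41)&(x<.49); print('backwall y',np.percentile(y[k],[5,50,95]).round(4))
k=(abs(x-.45)<.03)&(y>-.285)&(y<-.24);print('floor z',np.percentile(z[k],[10,50,90]).round(4), np.polyfit(y[k],z[k],1))
b,g,r=c.T
k=(b>r+12)&(z>.055)&(z<.072)&(y<.02)&(y>-.3)&(x>.5);print('bowl',cv2.minAreaRect(p[k][:,:2].astype(np.float32))[0])
k=(r>b+20)&(np.hypot(x-.646,y+.121)<.075)&(z<.07);print('nut pts',k.sum(),z[k].max())
cv2.imwrite('pics/s9c.png',cv2.resize(s['image'][150:370,220:460],None,fx=3.3,fy=2.7))
E
```

```text
time_s: 25.85
position: [0.4441, -0.3588, 0.0504]
tcp_rot: [0.0, 0.724, 0.69, -0.0]
wrist_force: [-0.2, 0.7, 0.7]
opening: 0.998
grasp_force: 0.0
time_s: 26.65
position: [0.4442, -0.3589, 0.2508]
tcp_rot: [0.001, 0.724, 0.69, -0.0]
wrist_force: [-0.5, 0.9, -0.9]
opening: 0.999
grasp_force: 0.0
backwall y [-0.3283 -0.3244 -0.3197]
floor z [0.0061 0.0085 0.0114] [0.09497041 0.03400784]
bowl (0.6466612219810486, -0.12609903514385223)
nut pts 4573 0.05424396255671671
```

View pics/s9c.png

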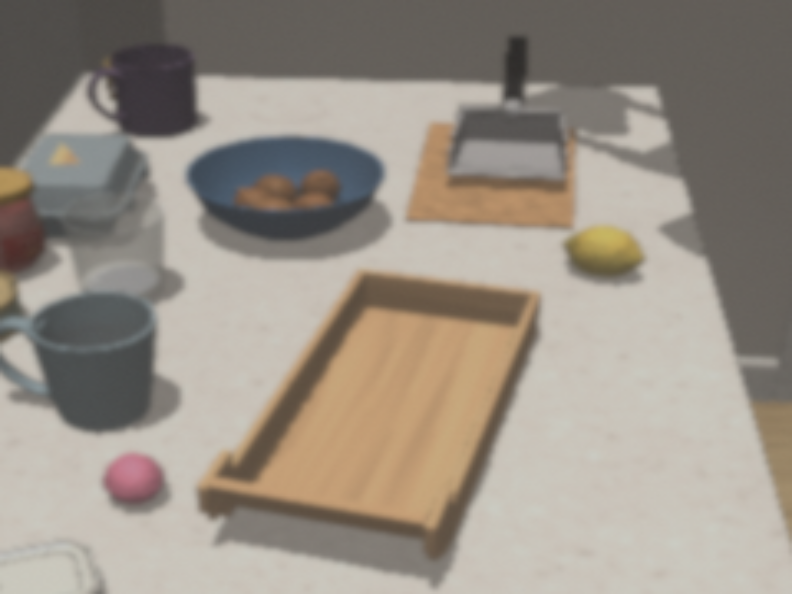

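```bash
python3 - <<'E'
from ortho import *
for f,y0 in (('side0',-.2285),('s9',-.254)):
    p,c=ortho(load(f),'oz',.2,.75,-.5,.42,860);x,y,z=p.T
    k=(abs(x-.45)<.03)&(y>y0-.058)&(y<y0-.008)&(z<.025);print(f,np.polyfit(y[k],z[k],1),np.polyfit(x[k],z[k],1)[0],np.median(z[k]))
    k=(y<y0-.05)&(y>y0-.085)&(abs(x-.45)<.03)&(z<.07);print('backwall top',np.percentile(z[k],98))
    for a in np.arange(-.03,.06,.01): kk=(abs(x-.45)<.03)&(abs(y-y0-a)<.004);print(round(a,2),np.median(z[kk]).round(4),end='; ')
    k=(z>.015)&(z<.06)&(y>y0-.07)&(y<y0)&(x>.37)&(x<.54);print('x',np.percentile(x[k],[1,99]))
E
```

```text
side0 [0.00764836 0.0097729 ] 0.003224623666234747 0.007737436486992322
backwall top 0.0533650304970532
-0.03 0.0076; -0.02 0.0078; -0.01 0.0079; 0.0 0.009; 0.01 0.0122; 0.02 0.0061; 0.03 0.0054; 0.04 0.0052; 0.05 0.0069; x [0.39691399 0.50452965]
s9 [0.00932209 0.01059999] 0.0055928605370822206 0.007925158308883684
backwall top 0.05231585178007063
-0.03 0.0076; -0.02 0.0083; -0.01 0.0081; 0.0 0.0096; 0.01 0.013; 0.02 0.0054; 0.03 0.006; 0.04 0.0056; 0.05 0.0059; x [0.39558676 0.50288556]
```

```bash
python3 -c "
from h import *
print(job.finish_job())"
```

```text
the job is handed in; nothing more can be done
None
```

I handed the job in at about 27 s of the 69 s allowed: all five walnuts were scooped up and tipped into the blue bowl (at least four clearly visible there, none left in the tray or on the worktop), and the scoop lies level and released on the cork mat, but I got no verdict back.

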